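# Ring for service and point out the order

## Task

There is nobody behind the bread counter: call for service by pressing down the plunger of the desk bell with the fingertips and letting it spring back up. Then order by pointing: with the fingers pointing down, hold the fingertips about five centimetres above the middle of the bin of flat round muffins for two seconds, and after that point in the same way at the lid of the larger of the two closed cartons, which they are to be packed in, and finish still pointing there. Point at no other bin or carton, pick nothing up, and apart from the bell, which stays where it stands, touch nothing.

Things in the scene. Friction and masses are not known exactly. Their poses are not given: they have to be found in the camera images.
- bell: Loose desk bell (350 g): black foot 86 mm across, chromed dome 80 mm across, 63 mm high overall. Origin at the centre of its underside on the counter, z up; the plunger stands on this axis. It may stand at the left, in the middle or at the right of the row nearest the robot.
- bell_plunger (a joint): Travel of the bell's plunger: 0 up, 0.005 m fully down; it moves straight down and springs back by itself. It starts to move at about 1.6 N and is fully down at about 3.6 N. The bell has rung when it is at least 3.5 mm down.
- bell_top (a point): Centre of the flat top of the plunger's steel button (19 mm across, 7 mm thick), 63.5 mm above the counter when up; the crown of the dome is 8 mm below the button.
- bin_muffins: Fixed open wooden bin, 180 x 190 mm, walls 82 mm high, heaped with flat round muffins (discs 90 mm across, 22 mm thick). Origin at the centre of its underside on the counter, z up; the heap is 88 mm high. Two loose muffins lie on the heap and reach 108 mm. One of three bins side by side in a row beyond the bell and cartons; which place it has changes.
- bin_buns: The same bin heaped with domed seeded buns (68 mm across, 44 mm high); two loose ones on the heap reach 130 mm. Origin as for bin_muffins.
- bin_fingers: The same bin heaped with long finger rolls (120 x 36 mm); a loose one on the heap reaches 124 mm. Origin as for bin_muffins.
- carton_large: The larger closed cardboard cake carton, 130 (x) x 180 (y) mm, 75 mm high, loose (150 g). Origin at the centre of its underside, z up. Left, middle or right in the row nearest the robot.
- carton_small: The smaller closed cardboard carton, 85 x 110 mm, 55 mm high, loose. Origin at the centre of its underside. In the row nearest the robot.
- muffin_a: Loose muffin on the heap in bin_muffins, 90 mm across, 22 mm thick; origin at the centre of its underside.
- muffin_b: The other loose muffin on the heap in bin_muffins; origin at the centre of its underside.
- bun_a: Loose bun on the heap in bin_buns, 68 mm across, 44 mm high; origin at the centre of its underside.
- bun_b: The other loose bun on the heap in bin_buns; origin at the centre of its underside.
- finger_roll: Loose finger roll, 120 mm long, 37 mm high, on the heap in bin_fingers; origin at the centre of its underside, x along it.
- tongs: Steel serving tongs, 215 mm long, 11 mm high, lying on a steel tray at the left of the counter. Origin under their middle, x along them.
There are look-alikes about, which are no part of the job. What is shaped like the bell but blue is not meant. Leave any purple look-alike of the carton_small alone.

How it is judged:
By the outcome, as a careful person would: the job done as asked, in the order asked, and still so for the second after the job is handed in, with the robot touching nothing.
It also fails if it takes over 56 s, if anything falls off the work surface, if the arm or the gripper's body presses on something with over 40 N, if the wrist force passes 120 N, or if a joint passes its speed limit or range.

## Robot

A 6-joint arm with a two-finger parallel gripper is mounted at the origin on the work surface. World frame = base frame: x ahead of the robot, y to its left, z up, the work surface at z = 0. Lengths are in m, angles in rad, forces in N, time in s.
With the tool pointing down it reaches from about 0.275 to 1 m from the base axis. Payload 8.4 kg.
Tool frame: the origin (TCP) lies between the finger pads, 19 mm behind the fingertips; this is the grasp point; z points along the fingers, y is the line along which they close (so a half turn about z gives the same grasp; the last joint's range is limited). The gripper opens to 85 mm and grips with 20 to 120 N. Pads are 22 mm wide; open, the fingers measure 114 mm over their backs; the gripper's body (76 mm by 85 mm) begins 54 mm behind the grasp point. The pads swing forward as they close: fully open they stand 13 mm farther back than shut.
Start: joints at [1.274, 0.353, 1.633, -0, 1.155, -0.002], TCP at [0.182, 0.598, 0.25] pointing down, gripper open.
Joint ranges: [-2.63, 2.63], [-0.92, 2.1], [0.06, 2.66], [-1.3, 4.44], [0, 2.69], [-3.02, 3.02]. Speed limits (rad/s): [2.22, 2.22, 2.79, 3.14, 3.14, 3.14].

## Interface

Orientations are given as a unit quaternion [x, y, z, w].
In Python, from station import bot gives the robot as it stands. The module is installed in compiled form; this text tells all that it offers.
- The arm moves only by the tool apply_moves, never from a script. Its argument "moves" is a list of rows, each a list of 3 entries, a list of its own where there are three numbers: the turn, a rotation vector about the world's x, y, z in degrees, then the shift along the world's x, y, z in mm, then the gripper's target within -1 to 1 (fully open at 1, half-way at 0, shut at -1). In form: [[[ax, ay, az], [x, y, z], gripper], ...]. A call has 1 to 5 rows; each row shifts and turns the commanded pose from where the row before left it; what a row does not reach is not made up. A row lasts 1/8 s, in which the tool goes at most 62.5 mm and 10.7 degrees, less where a joint would pass 70% of its speed; a pose out of reach is approached as far as the arm can. A call with a gripper value outside its range is refused whole. The fingers move at their own pace and stop on an object; "grip_force" is the grip in N (left out, the last holds). Time passes only in rows, so rows that do not move let the fingers close. It gives the time, the measured TCP pose, the force, the opening and the grip force at its end, in the units of the state.
- bot.get_state(): the state, without advancing time (a new reading comes with each control period).
- bot.snapshot(name): name is "scene" or "top" or "wrist"; returns a dict with "frame" (400x640x3 uint8, blue, green, red), "intrinsics" (3x3 intrinsics, pixels), "k1" (the pictures are not rectified: a ray, as slopes to the right and down, at radius r is drawn at 1 + k1 r^2 times it, then the intrinsics apply), "position" and "orientation" of the camera in the world; the wrist camera has in their place "hand_eye" (4x4, takes a point from camera to tool coordinates, whose origin is the TCP and whose axes are the flange's). Camera axes: x right, y down, z forward; pixel columns grow to the right and rows downward; lengths in m; the calibration is good to about 2 mm. A picture is of the moment at which its call begins: read the wrist's pose just before it. There is no depth.
- bot.hand_in(): hands the job in; it is judged then, once.
The state is a dict: "t": time; "joint_positions": joint angles; "qvel": joint speeds; "tau": joint torques, N m; "ee_pos": TCP position; "tcp_rot": TCP orientation; "wrist_force": force on the tool from outside, world axes, zero at the start; "moment": the same for the moment, N m; "gripper_width": finger opening in m; "gripper_force": force on a finger pad.
Only numpy, scipy, OpenCV 4.12 (cv2) and the standard library are available. Lean on these libraries where they do the work, as an engineer would, in place of code of your own. Each camera call takes 0.05 s, during which the arm holds its last target. There are 200 camera calls.

## Working session

There is one attempt and no reset: what is moved stays moved. The work goes in short steps, Python scripts to look and compute and a tool call to move; the robot and the scene stay as the last step left them, time stands still between calls to the robot, and variables do not carry over. Pictures are saved under pics/ and viewed, at most 10 in all, crops included, and the job is handed in when it is done.

Besides the shell and the picture viewer there is one more tool, called as name(argument=value, ...) on one line, values as JSON. apply_moves: Moves the arm, as the interface text tells. Its arguments: {"type":"object","properties":{"moves":{"type":"array","items":{"type":"array"}},"grip_force":{"type":"number"}},"required":["moves"]}

```bash
mkdir -p pics
cat > h.py <<'E'
import numpy as np, cv2
from scipy.spatial.transform import Rotation as R
from station import bot
def cam(name):
    s=bot.get_state(); d=bot.snapshot(name)
    if name=="wrist":
        T=np.array(d["hand_eye"]); Q=R.from_quat(s["tcp_rot"]).as_matrix()
        d["P"]=Q@T[:3,3]+s["ee_pos"]; d["M"]=Q@T[:3,:3]
    else:
        d["P"]=np.array(d["position"]); o=np.array(d["orientation"]); d["M"]=o if o.shape==(3,3) else R.from_quat(o).as_matrix()
    return d
def at(d,u,v,z):
    k=np.array([d["k1"],0,0,0,0.])
    p=cv2.undistortPoints(np.array([[[u,v]]],float),np.array(d["intrinsics"]),k)[0,0]
    r=d["M"]@[p[0],p[1],1]; return d["P"]+r*(z-d["P"][2])/r[2]
E
python3 - <<'E'
from h import *
import pickle
for n in("top","scene"):
    d=cam(n); cv2.imwrite(f"pics/{n}0.png",d["frame"]); pickle.dump(d,open(n+".pkl","wb")); print(n,d["P"],d["M"].round(3).tolist(),d["intrinsics"],d["k1"])
s=bot.get_state();print(s)
E
```

```text
top [0.30490285 0.07904635 1.55440206] [[0.026, -0.99, 0.136], [-0.999, -0.023, 0.022], [-0.019, -0.137, -0.99]] [[460.27659909   0.         324.74066099]
 [  0.         460.27659909 200.47408018]
 [  0.           0.           1.        ]] -0.10276033665090267
scene [ 0.97464123 -0.66968404  1.06675573] [[0.863, 0.362, -0.351], [0.504, -0.645, 0.575], [-0.018, -0.673, -0.739]] [[478.00705792   0.         321.10291869]
 [  0.         478.00705792 203.50357807]
 [  0.           0.           1.        ]] 0.039387945941156355
{'t': 0.1, 'joint_positions': array([ 1.27358020e+00,  3.53619910e-01,  1.63404256e+00, -5.04245931e-06,
        1.15517644e+00, -2.40088735e-03]), 'qvel': array([ 0.00022029, -0.00139547, -0.00317621, -0.00089629, -0.00050188,
       -0.00067427]), 'tau': array([ 2.04531029e-04, -6.06359124e+01, -3.42816854e+01, -1.15933562e-04,
        3.91873618e-03, -2.68149944e-05]), 'ee_pos': array([0.18149013, 0.59766292, 0.24931847]), 'tcp_rot': array([ 1.46873326e-01,  9.89155113e-01, -6.16493678e-04, -9.07210867e-05]), 'wrist_force': array([ 0.63869087,  0.70795488, -1.00035831]), 'moment': array([-0.00661683, -0.00064971,  0.00030816]), 'gripper_force': 0.0, 'gripper_width': 0.08525053201482666}
```

View pics/top0.png

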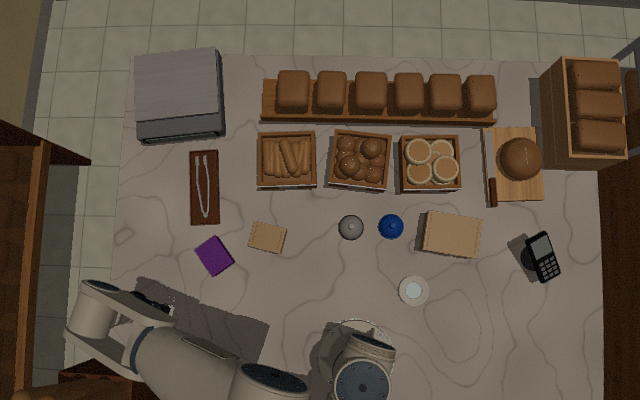

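View pics/scene0.png

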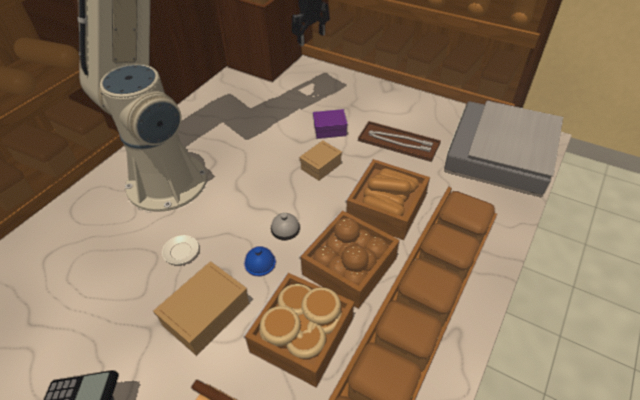

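Top view: the chromed bell is at about (351,227), with the blue look-alike beside it at (391,226). The muffin bin is on the right at (430,163) and the large carton at (451,234). I'll zoom in for exact pixels.

Run:
```python
from h import *
import pickle
t=pickle.load(open("top.pkl","rb"));s=pickle.load(open("scene.pkl","rb"))
a=cv2.resize(t["frame"][120:270,330:490],None,fx=3,fy=3,interpolation=cv2.INTER_CUBIC)
b=cv2.resize(s["frame"][195:245,260:310],(300,300),interpolation=cv2.INTER_CUBIC)
c=np.zeros((450,780,3),np.uint8);c[:,:480]=a;c[:300,480:]=b
cv2.imwrite("pics/crop.png",c)
f=lambda d,u,v,z:print((u,v),(at(d,u,v,z)*1000).round())
f(t,350.5,226,.0635);f(s,285.5,214,.0635);f(t,391,226,.0635)
print("bin")
for p in((399,136),(459,134),(461,190),(401,193)): f(t,*p,.082)
print("carton")
for p in((427,211),(482,218),(476,258),(421,251)): f(t,*p,.075)
for p in((155,307),(211,264),(248,293),(194,338)): f(s,*p,.075)
```

```text
(350.5, 226) [428.  27.  64.]
(285.5, 214) [431.  27.  64.]
(391, 226) [ 431. -105.   64.]
bin
(399, 136) [ 727. -127.   82.]
(459, 134) [ 740. -327.   82.]
(461, 190) [ 552. -330.   82.]
(401, 193) [ 537. -134.   82.]
carton
(427, 211) [ 481. -220.   75.]
(482, 218) [ 462. -400.   75.]
(476, 258) [ 333. -378.   75.]
(421, 251) [ 352. -200.   75.]
(155, 307) [ 329. -374.   75.]
(211, 264) [ 365. -213.   75.]
(248, 293) [ 497. -236.   75.]
(194, 338) [ 461. -389.   75.]
```

View pics/crop.png

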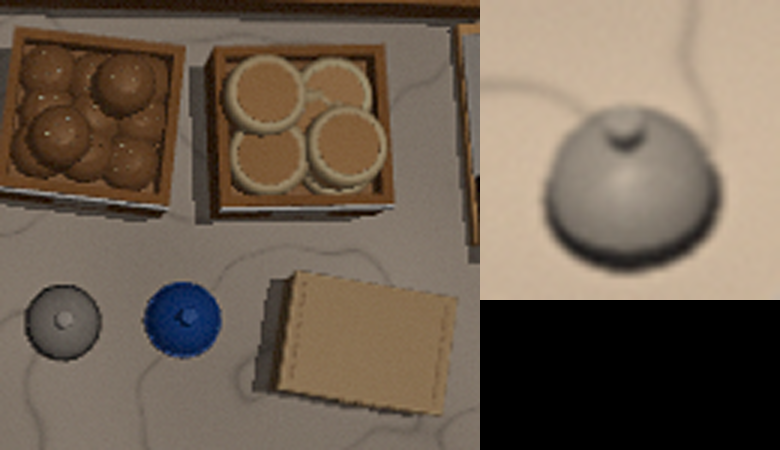

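The crop gives the bell at about (429,26) mm, the muffin bin centre at about (640,-229) and the large carton's lid centre at about (409,-301). I'll shut the fingers and move towards the bell at a height.

apply_moves(moves=[[[0,0,0],[20,-46,0],-1],[[0,0,0],[20,-46,0],-1],[[0,0,0],[20,-46,0],-1],[[0,0,0],[20,-46,0],-1],[[0,0,0],[20,-46,0],-1]])

```text
t: 0.72
ee_pos: [0.2819, 0.3664, 0.2498]
tcp_rot: [0.147, 0.989, -0.0, -0.0]
wrist_force: [1.5, -1.0, 0.1]
gripper_width: 0.0002
gripper_force: 0.0
```

apply_moves(moves=[[[0,0,0],[20,-46,0],-1],[[0,0,0],[20,-46,0],-1],[[0,0,0],[20,-46,0],-1],[[0,0,0],[20,-46,0],-1],[[0,0,0],[20,-46,0],-1]])

```text
t: 1.35
ee_pos: [0.3819, 0.1365, 0.25]
tcp_rot: [0.147, 0.989, 0.0, 0.0]
wrist_force: [0.5, 0.6, -0.7]
gripper_width: -0.0003
gripper_force: 0.0
```

apply_moves(moves=[[[0,0,0],[10,-46,0],-1],[[0,0,0],[0,-10,-20],-1],[[0,0,0],[0,0,0],-1],[[0,0,0],[0,0,0],-1]])

```text
t: 1.85
ee_pos: [0.3916, 0.0825, 0.2303]
tcp_rot: [0.147, 0.989, 0.0, -0.0]
wrist_force: [0.1, 0.6, -0.5]
gripper_width: 0.0001
gripper_force: 0.0
```

Run:
```python
from h import *
import pickle
d=cam("wrist"); pickle.dump(d,open("w.pkl","wb")); cv2.imwrite("pics/w1.png",d["frame"]); s=bot.get_state(); print(s["ee_pos"],s["tcp_rot"],s["wrist_force"],s["gripper_width"],s["t"],d["P"],d["M"])
```

```text
[0.39179409 0.08271858 0.23048549] [1.46457413e-01 9.89216940e-01 1.59709296e-04 2.12990815e-04] [-0.82598588  0.47549947 -0.32507885] 0.00012934577153901698 1.9 [0.32634752 0.10202656 0.3541321 ] [[ 2.90864263e-01  9.20972007e-01  2.59246103e-01]
 [ 9.56764203e-01 -2.80122109e-01 -7.83189922e-02]
 [ 4.90965923e-04  2.70817587e-01 -9.62630559e-01]]
```

View pics/w1.png

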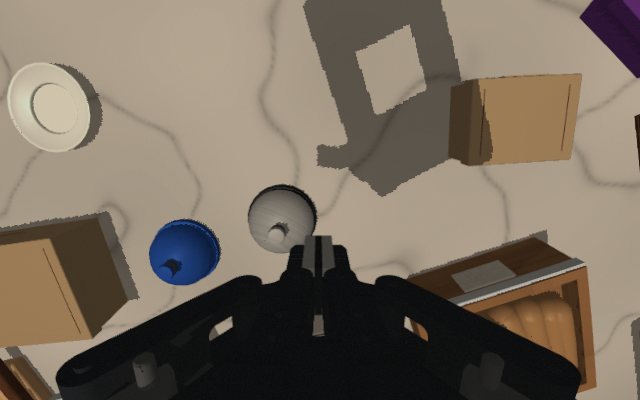

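Wrist view: the bell's button is at about (277,233) and unobstructed, with the fingertips at about (319,238).

Run:
```python
from h import *
import pickle
d=pickle.load(open("w.pkl","rb"));t=pickle.load(open("top.pkl","rb"));s=pickle.load(open("scene.pkl","rb"))
for x in((d,277.5,232.5),(t,350.8,226.1),(s,284,214.3)): print((at(*x,.0635)*1000).round(1))
g=cv2.resize(d["frame"][170:270,230:340],None,fx=5,fy=5);cv2.imwrite("pics/w1c.png",g)
```

```text
[426.8  26.9  63.5]
[427.7  25.9  63.5]
[428.4  24.3  63.5]
```

View pics/w1c.png

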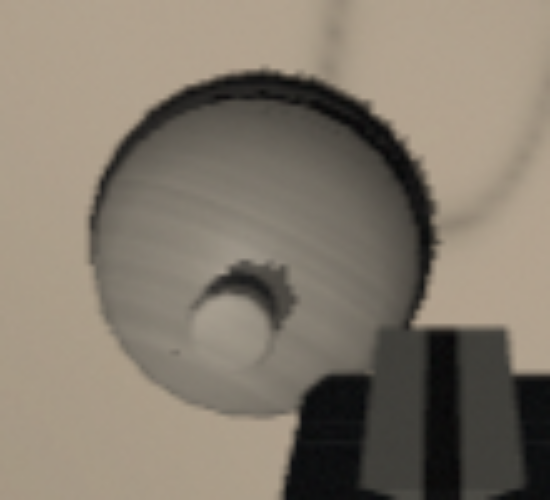

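The three views agree on a button centre of (428,26). I'll move above it and descend.

apply_moves(moves=[[[0,0,0],[18,-28,-20],-1],[[0,0,0],[18,-28,-30],-1],[[0,0,0],[0,0,-40],-1],[[0,0,0],[0,0,-40],-1],[[0,0,0],[0,0,0],-1]])

```text
t: 2.52
ee_pos: [0.426, 0.0266, 0.0985]
tcp_rot: [0.146, 0.989, -0.0, -0.002]
wrist_force: [-0.6, -0.1, -0.3]
gripper_width: -0.0
gripper_force: 0.0
```

apply_moves(moves=[[[0,0,0],[0,0,-8],-1],[[0,0,0],[0,0,-5],-1],[[0,0,0],[0,0,-2],-1],[[0,0,0],[0,0,0],-1]])

```text
t: 3.02
ee_pos: [0.4278, 0.0261, 0.0854]
tcp_rot: [0.147, 0.989, 0.0, 0.0]
wrist_force: [0.8, -1.1, 0.1]
gripper_width: 0.0001
gripper_force: 0.0
```

apply_moves(moves=[[[0,0,0],[0,0,-2],-1],[[0,0,0],[0,0,-2],-1],[[0,0,0],[0,0,-2],-1],[[0,0,0],[0,0,0],-1]])

```text
t: 3.52
ee_pos: [0.4278, 0.0261, 0.079]
tcp_rot: [0.147, 0.989, 0.0, 0.0]
wrist_force: [0.3, 0.2, 2.8]
gripper_width: -0.0001
gripper_force: 1.4
```

apply_moves(moves=[[[0,0,0],[0,0,-1],-1],[[0,0,0],[0,0,0],-1],[[0,0,0],[0,0,0],-1]])

```text
t: 3.9
ee_pos: [0.4278, 0.026, 0.0781]
tcp_rot: [0.147, 0.989, 0.0, 0.0]
wrist_force: [-0.3, -0.9, 2.3]
gripper_width: -0.0001
gripper_force: 1.6
```

apply_moves(moves=[[[0,0,0],[0,0,-1],-1],[[0,0,0],[0,0,0],-1],[[0,0,0],[0,0,0],-1]])

```text
t: 4.28
ee_pos: [0.4278, 0.026, 0.0772]
tcp_rot: [0.147, 0.989, 0.0, 0.0]
wrist_force: [0.4, -0.7, 6.7]
gripper_width: 0.0002
gripper_force: 3.6
```

Run:
```python
from h import *
f=[]
for i in range(8):
    bot.snapshot("wrist"); s=bot.get_state(); f.append(s["wrist_force"][2])
print(np.mean(f),np.std(f),s["ee_pos"],s["gripper_force"])
```

```text
7.073801730505322 0.28279166471873346 [0.42776678 0.02604994 0.07717084] 3.553565628826618
```

The mean force is 7 N, above the 3.6 N needed, so the plunger is fully down. Releasing straight up.

apply_moves(moves=[[[0,0,0],[0,0,5],-1],[[0,0,0],[0,0,10],-1],[[0,0,0],[0,0,48],-1],[[0,0,0],[0,0,50],-1],[[0,0,0],[0,0,50],-1]])

```text
t: 5.3
ee_pos: [0.4267, 0.026, 0.2419]
tcp_rot: [0.147, 0.989, -0.0, -0.0]
wrist_force: [0.4, 0.2, 0.6]
gripper_width: -0.0
gripper_force: 0.0
```

apply_moves(moves=[[[0,0,0],[20,-40,10],-1],[[0,0,0],[15,-45,0],-1],[[0,0,0],[10,-45,0],-1],[[0,0,0],[7,-45,0],-1],[[0,0,0],[0,0,0],-1]])

```text
t: 5.92
ee_pos: [0.4794, -0.1512, 0.2502]
tcp_rot: [0.148, 0.989, -0.0, -0.0]
wrist_force: [-0.5, 0.3, 0.3]
gripper_width: -0.0003
gripper_force: 0.0
```

Run:
```python
from h import *
import pickle
t=cam("top");w=cam("wrist");pickle.dump(t,open("top1.pkl","wb"));pickle.dump(w,open("w2.pkl","wb"))
c=np.zeros((600,640,3),np.uint8);c[:400]=w["frame"];c[400:,:320]=cv2.resize(t["frame"][180:280,320:480],(320,200));cv2.imwrite("pics/c2.png",c)
s=bot.get_state();print(s["ee_pos"],s["t"],s["wrist_force"])
```

```text
[ 0.47886688 -0.14887054  0.24991689] 6.025 [ 0.57833155  0.79509853 -0.48968918]
```

View pics/c2.png

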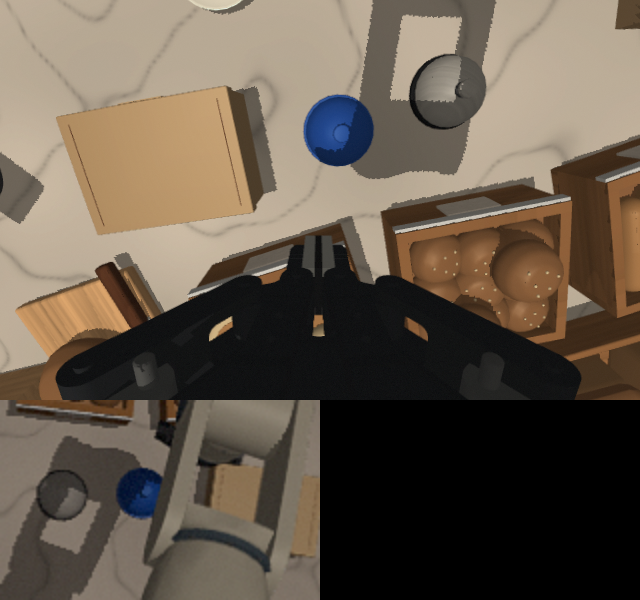

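The bell is in place with its plunger up. In the wrist view the large carton's lid corners are at about (57,117), (227,86), (255,212) and (98,234). Next, the muffin bin.

apply_moves(moves=[[[0,0,0],[40,-20,0],-1],[[0,0,0],[40,-20,0],-1],[[0,0,0],[40,-20,0],-1],[[0,0,0],[40,-20,0],-1],[[0,0,0],[0,0,-20],-1]])

```text
t: 6.65
ee_pos: [0.6425, -0.2286, 0.2308]
tcp_rot: [0.146, 0.989, -0.0, 0.002]
wrist_force: [-0.2, 0.1, 0.2]
gripper_width: 0.0002
gripper_force: 0.0
```

Run:
```python
from h import *
import pickle
w=pickle.load(open("w2.pkl","rb"))
P=[at(w,u,v,.075)*1000 for u,v in((57,117),(227,86),(255,212),(98,234))];print(np.round(P),np.mean(P,0))
s=cam("scene");cv2.imwrite("pics/s2.png",s["frame"]);b=bot.get_state();print(b["ee_pos"],b["t"])
for p in((295,277),(352,305),(318,381),(248,338)): print((at(s,*p,.082)*1000).round())
```

```text
[[ 334. -381.   75.]
 [ 360. -205.   75.]
 [ 487. -223.   75.]
 [ 460. -400.   75.]] [ 410.44775822 -302.13719951   75.        ]
[ 0.63898145 -0.2273746   0.22645577] 6.7
[ 574. -145.   82.]
[ 731. -145.   82.]
[ 752. -338.   82.]
[ 569. -332.   82.]
```

View pics/s2.png

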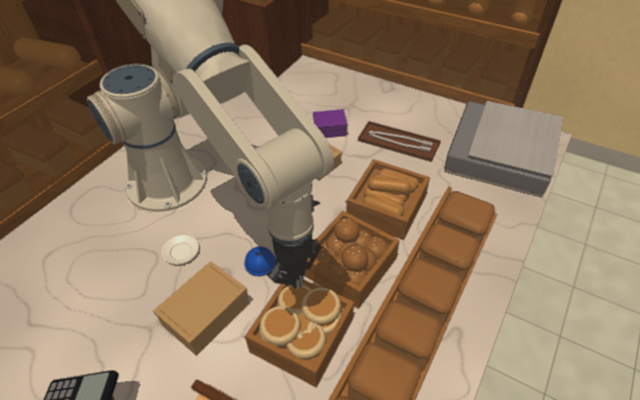

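The shut fingers are above the muffin bin, and the centre estimates agree to within about 5 mm. I'll lower the tips to about 0.145 m and hold.

apply_moves(moves=[[[0,0,0],[1,0,-33],-1],[[0,0,0],[0,0,-32],-1],[[0,0,0],[0,0,0],-1],[[0,0,0],[0,0,0],-1],[[0,0,0],[0,0,0],-1]])

```text
t: 7.32
ee_pos: [0.6412, -0.2289, 0.1668]
tcp_rot: [0.147, 0.989, -0.0, 0.001]
wrist_force: [-0.2, -1.0, -0.8]
gripper_width: 0.0
gripper_force: 0.0
```

apply_moves(moves=[[[0,0,0],[0,0,0],-1],[[0,0,0],[0,0,0],-1],[[0,0,0],[0,0,0],-1],[[0,0,0],[0,0,0],-1],[[0,0,0],[0,0,0],-1]])

```text
t: 7.95
ee_pos: [0.6406, -0.2289, 0.1649]
tcp_rot: [0.147, 0.989, 0.0, -0.0]
wrist_force: [0.5, -0.2, 0.9]
gripper_width: 0.0002
gripper_force: 0.0
```

apply_moves(moves=[[[0,0,0],[0,0,0],-1],[[0,0,0],[0,0,0],-1],[[0,0,0],[0,0,0],-1],[[0,0,0],[0,0,0],-1],[[0,0,0],[0,0,0],-1]])

```text
t: 8.57
ee_pos: [0.6406, -0.229, 0.165]
tcp_rot: [0.147, 0.989, -0.0, -0.0]
wrist_force: [0.3, 0.1, 0.1]
gripper_width: -0.0004
gripper_force: 0.0
```

Run:
```python
from h import *
import pickle
t=cam("top");s=cam("scene");b=bot.get_state();print(b["ee_pos"],b["t"])
c=np.zeros((400,800,3),np.uint8);c[:,:400]=cv2.resize(t["frame"][110:210,380:480],(400,400));c[:,400:]=cv2.resize(s["frame"][260:390,235:365],(400,400));cv2.imwrite("pics/c3.png",c)
```

```text
[ 0.6405989  -0.22894715  0.16499693] 8.675
```

View pics/c3.png

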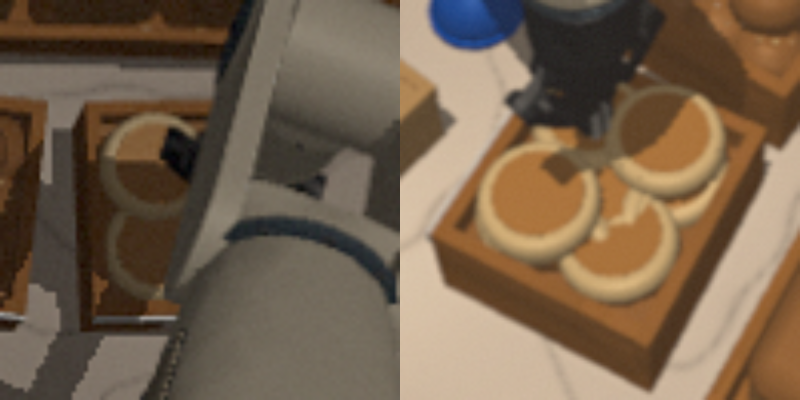

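The muffins are undisturbed and the fingertips hover at scene-crop (600,135). I'll refine the bin centre from the rim corners in both views before finishing the hold.

Run:
```python
from h import *
import pickle
from scipy.optimize import least_squares
t=pickle.load(open("top.pkl","rb"));s=pickle.load(open("scene.pkl","rb"))
# corner order: (+x,+y),(+x,-y),(-x,-y),(-x,+y)
T=[(399,136),(458.5,134.5),(461,188.5),(401.5,190.5)]
S=[(294,277),(353.6,301.6),(318,372),(246.5,337)]
S={1:(353.6,301.6),2:(317.9,372),3:(246.5,337),0:(294,275)}
for d,C in((t,dict(enumerate(T))),(s,S)):
    W={i:at(d,*p,.082)[:2]*1000 for i,p in C.items()}; print({i:w.round() for i,w in W.items()})
    for hx,hy in((90,95),(95,90)):
        L=np.array([(hx,hy),(hx,-hy),(-hx,-hy),(-hx,hy)])
        f=lambda q:np.concatenate([q[:2]+np.array([[np.cos(q[2]),-np.sin(q[2])],[np.sin(q[2]),np.cos(q[2])]])@L[i]-W[i] for i in W])
        r=least_squares(f,[640,-229,0]);print(r.x.round(3),r.cost**.5)
# fingertip projection at scene for expected
e=np.array([.6406,-.229,.146]); q=s["M"].T@(e-s["P"]); k=np.array([s["k1"],0,0,0,0.])
print(cv2.projectPoints(q[None],np.zeros(3),np.zeros(3),np.array(s["intrinsics"]),k)[0])
```

```text
{0: array([ 727., -127.]), 1: array([ 738., -325.]), 2: array([ 557., -330.]), 3: array([ 545., -136.])}
[ 6.41843e+02 -2.29526e+02  4.60000e-02] 5.292065702425737
[ 6.41843e+02 -2.29526e+02  4.60000e-02] 13.279356028284438
{1: array([ 730., -135.]), 2: array([ 743., -321.]), 3: array([ 565., -332.]), 0: array([ 568., -142.])}
[ 651.328 -232.564    1.607] 16.687740244874036
[ 651.328 -232.564    1.607] 9.791335757038318
[[[298.6192893  301.29568937]]]
```

Top gives (642,-230) and scene (651,-233), so I'll nudge +4 mm in x and hold well over two seconds more.

apply_moves(moves=[[[0,0,0],[4,-2,-3],-1],[[0,0,0],[0,0,0],-1],[[0,0,0],[0,0,0],-1],[[0,0,0],[0,0,0],-1],[[0,0,0],[0,0,0],-1]])

```text
t: 9.3
ee_pos: [0.6446, -0.2309, 0.162]
tcp_rot: [0.147, 0.989, 0.0, 0.0]
wrist_force: [0.5, 0.5, -0.2]
gripper_width: 0.0004
gripper_force: 0.0
```

apply_moves(moves=[[[0,0,0],[0,0,0],-1],[[0,0,0],[0,0,0],-1],[[0,0,0],[0,0,0],-1],[[0,0,0],[0,0,0],-1],[[0,0,0],[0,0,0],-1]])

```text
t: 9.93
ee_pos: [0.6446, -0.231, 0.1619]
tcp_rot: [0.147, 0.989, -0.0, -0.0]
wrist_force: [-0.3, -0.1, 0.0]
gripper_width: -0.0001
gripper_force: 0.0
```

apply_moves(moves=[[[0,0,0],[0,0,0],-1],[[0,0,0],[0,0,0],-1],[[0,0,0],[0,0,0],-1],[[0,0,0],[0,0,0],-1],[[0,0,0],[0,0,0],-1]])

```text
t: 10.55
ee_pos: [0.6446, -0.2309, 0.162]
tcp_rot: [0.147, 0.989, -0.0, -0.0]
wrist_force: [0.3, 0.5, 0.1]
gripper_width: -0.0001
gripper_force: 0.0
```

apply_moves(moves=[[[0,0,0],[0,0,0],-1],[[0,0,0],[0,0,0],-1],[[0,0,0],[0,0,0],-1],[[0,0,0],[0,0,0],-1],[[0,0,0],[0,0,0],-1]])

```text
t: 11.18
ee_pos: [0.6446, -0.231, 0.162]
tcp_rot: [0.147, 0.989, -0.0, -0.0]
wrist_force: [-0.7, 1.0, 0.3]
gripper_width: -0.0002
gripper_force: 0.0
```

apply_moves(moves=[[[0,0,0],[0,0,40],-1],[[0,0,0],[0,0,40],-1],[[0,0,0],[-40,-12,0],-1],[[0,0,0],[-40,-12,0],-1],[[0,0,0],[-40,-12,0],-1]])

```text
t: 11.8
ee_pos: [0.5234, -0.2672, 0.2421]
tcp_rot: [0.147, 0.989, -0.0, 0.0]
wrist_force: [-0.7, -0.3, -0.0]
gripper_width: 0.0002
gripper_force: 0.0
```

apply_moves(moves=[[[0,0,0],[-40,-12,0],-1],[[0,0,0],[-40,-12,0],-1],[[0,0,0],[-35,-11,0],-1],[[0,0,0],[0,0,0],-1],[[0,0,0],[0,0,-40],-1]])

```text
t: 12.42
ee_pos: [0.412, -0.3036, 0.2044]
tcp_rot: [0.147, 0.989, -0.002, 0.003]
wrist_force: [0.7, 0.4, -0.5]
gripper_width: -0.0
gripper_force: 0.0
```

apply_moves(moves=[[[0,0,0],[0,0,-30],-1],[[0,0,0],[0,0,-28],-1],[[0,0,0],[0,0,0],-1],[[0,0,0],[0,0,0],-1],[[0,0,0],[0,0,0],-1]])

```text
t: 13.05
ee_pos: [0.4105, -0.3024, 0.1452]
tcp_rot: [0.147, 0.989, -0.001, 0.001]
wrist_force: [0.4, -0.9, -0.0]
gripper_width: 0.0002
gripper_force: 0.0
```

apply_moves(moves=[[[0,0,0],[0,0,0],-1],[[0,0,0],[0,0,0],-1],[[0,0,0],[0,0,0],-1],[[0,0,0],[0,0,0],-1],[[0,0,0],[0,0,0],-1]])

```text
t: 13.68
ee_pos: [0.4096, -0.302, 0.144]
tcp_rot: [0.147, 0.989, 0.0, -0.0]
wrist_force: [-0.3, 0.4, -0.3]
gripper_width: -0.0003
gripper_force: 0.0
```

apply_moves(moves=[[[0,0,0],[0,0,0],-1],[[0,0,0],[0,0,0],-1],[[0,0,0],[0,0,0],-1],[[0,0,0],[0,0,0],-1],[[0,0,0],[0,0,0],-1]])

```text
t: 14.3
ee_pos: [0.4096, -0.302, 0.144]
tcp_rot: [0.147, 0.989, -0.0, 0.0]
wrist_force: [-0.8, -0.6, -0.6]
gripper_width: 0.0002
gripper_force: 0.0
```

apply_moves(moves=[[[0,0,0],[0,0,0],-1],[[0,0,0],[0,0,0],-1],[[0,0,0],[0,0,0],-1],[[0,0,0],[0,0,0],-1],[[0,0,0],[0,0,0],-1]])

```text
t: 14.92
ee_pos: [0.4096, -0.302, 0.144]
tcp_rot: [0.147, 0.989, 0.0, 0.0]
wrist_force: [0.6, -0.2, 0.2]
gripper_width: 0.0001
gripper_force: 0.0
```

Run:
```python
from h import *
s=cam("scene");cv2.imwrite("pics/s4.png",s["frame"]);b=bot.get_state();print(b["ee_pos"],b["t"])
```

```text
[ 0.40959463 -0.30195216  0.14398716] 14.975
```

View pics/s4.png

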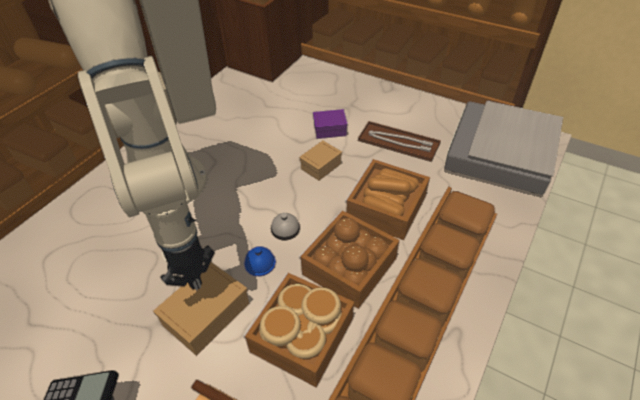

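The fingertips are 5 cm above the middle of the large carton's lid, at about (195,285). The bell, at (285,225), and everything else are where they were.

```bash
python3 -c "
from station import bot
print(bot.hand_in())"
```

```text
the job is handed in; nothing more can be done
None
```

I rang the bell, held the point over the muffin bin for more than two seconds, then pointed at the larger carton's lid and handed the job in still pointing there; the hand-in returned no verdict.

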